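# Count a batch of three blade blanks into the grinder's tray

## Task

Make up a batch for the grinder: bring the red tray to exactly three black blade blanks and no bright one, laid gently flat on its floor, side by side along the tray's short side, none on top of another. One blank, black or bright, already lies in the tray: straighten it if it is black, put it out on the cork pad if it is bright. The fourth black blank and all three bright ones must end lying flat on the cork pad; drop none of them, and do not shift the tin, steel block, dial gauge or oil bottle.

Things in the scene. Friction and masses are not known exactly. Their poses are not given: they have to be found in the camera images.
- dark1_mid (a point): Rigid forged knife-blade blank, black all over (hardened, not yet ground): 120 mm long along its x axis (tip to +x, tang to -x), blade 20 mm wide (y), 10 mm thick (z) throughout and flat on both faces; the blade is of full width from x = -30 to +44 mm, a 24 mm wide, 10 mm long bolster is centred at x = -35, a narrower tang (11 mm) and tip (13 mm) end it. About 0.16 kg. The point is its centre, half-way up (5 mm above its underside).
- dark2_mid (a point): Rigid forged knife-blade blank, black all over (hardened, not yet ground): 120 mm long along its x axis (tip to +x, tang to -x), blade 20 mm wide (y), 10 mm thick (z) throughout and flat on both faces; the blade is of full width from x = -30 to +44 mm, a 24 mm wide, 10 mm long bolster is centred at x = -35, a narrower tang (11 mm) and tip (13 mm) end it. About 0.16 kg. The point is its centre, half-way up (5 mm above its underside).
- dark3_mid (a point): Rigid forged knife-blade blank, black all over (hardened, not yet ground): 120 mm long along its x axis (tip to +x, tang to -x), blade 20 mm wide (y), 10 mm thick (z) throughout and flat on both faces; the blade is of full width from x = -30 to +44 mm, a 24 mm wide, 10 mm long bolster is centred at x = -35, a narrower tang (11 mm) and tip (13 mm) end it. About 0.16 kg. The point is its centre, half-way up (5 mm above its underside).
- dark4_mid (a point): Rigid forged knife-blade blank, black all over (hardened, not yet ground): 120 mm long along its x axis (tip to +x, tang to -x), blade 20 mm wide (y), 10 mm thick (z) throughout and flat on both faces; the blade is of full width from x = -30 to +44 mm, a 24 mm wide, 10 mm long bolster is centred at x = -35, a narrower tang (11 mm) and tip (13 mm) end it. About 0.16 kg. The point is its centre, half-way up (5 mm above its underside).
- bright1_mid (a point): Rigid forged knife-blade blank, bright steel with a brass-coloured bolster (already ground): 120 mm long along its x axis (tip to +x, tang to -x), blade 20 mm wide (y), 10 mm thick (z) throughout and flat on both faces; the blade is of full width from x = -30 to +44 mm, a 24 mm wide, 10 mm long bolster is centred at x = -35, a narrower tang (11 mm) and tip (13 mm) end it. About 0.16 kg. The point is its centre, half-way up (5 mm above its underside).
- bright2_mid (a point): Rigid forged knife-blade blank, bright steel with a brass-coloured bolster (already ground): 120 mm long along its x axis (tip to +x, tang to -x), blade 20 mm wide (y), 10 mm thick (z) throughout and flat on both faces; the blade is of full width from x = -30 to +44 mm, a 24 mm wide, 10 mm long bolster is centred at x = -35, a narrower tang (11 mm) and tip (13 mm) end it. About 0.16 kg. The point is its centre, half-way up (5 mm above its underside).
- bright3_mid (a point): Rigid forged knife-blade blank, bright steel with a brass-coloured bolster (already ground): 120 mm long along its x axis (tip to +x, tang to -x), blade 20 mm wide (y), 10 mm thick (z) throughout and flat on both faces; the blade is of full width from x = -30 to +44 mm, a 24 mm wide, 10 mm long bolster is centred at x = -35, a narrower tang (11 mm) and tip (13 mm) end it. About 0.16 kg. The point is its centre, half-way up (5 mm above its underside).
- tray: Fixed red steel batch tray, open on top, 160 mm (its x) by 200 mm (its y) outside, 30 mm high, walls and floor 5 mm thick, so inside 150 x 190 mm. Origin: centre of its underside, on the bench; the inner floor is 5 mm above it. It may stand left or right and a little turned. Blanks laid side by side lie along its x axis (its short side).
- pad: Fixed cork pad, flat, 290 mm (x) by 340 mm (y), 5 mm thick, on which the loose blanks lie. Origin: centre of its underside, on the bench; its top is 5 mm above it.
- tin_mid (a point): Blue round tin, 48 mm across, 55 mm high, standing among the blanks on the pad; bystander. The point is its centre, half-way up.
- block_mid (a point): Dark steel bench block 70 x 60 mm, 60 mm high, between tray and pad; bystander. The point is its centre.
- gauge_mid (a point): Dial gauge on a stand between tray and pad: base 70 x 64 mm, 30 mm high, with a thin column and a brass dial, 180 mm high overall; bystander. The point is 100 mm above the middle of its base.
- oil_mid (a point): Amber oil bottle, 54 mm across, 140 mm high, on the bench just beyond the tray's far (+x) long side; bystander. The point is its centre, half-way up.
Not all that is in view belongs to the job. What is shaped like the part that bears dark1_mid but orange or purple is not meant. What is shaped like the part that bears bright2_mid but green is not meant.

How it is judged:
By the outcome, as a careful person would: the job done as asked, in the order asked, and still so for the second after the job is handed in, with the robot touching nothing.
It also fails if it takes over 72 s, if anything falls off the work surface, if the arm or the gripper's body presses on something with over 40 N, if the wrist force passes 120 N, or if a joint passes its speed limit or range.

## Robot

A 6-joint arm with a two-finger parallel gripper is mounted at the origin on the work surface. World frame = base frame: x ahead of the robot, y to its left, z up, the work surface at z = 0. Lengths are in m, angles in rad, forces in N, time in s.
With the tool pointing down it reaches from about 0.35 to 0.975 m from the base axis. Payload 4.9 kg.
Tool frame: the origin (TCP) lies at the very end of the fingers, on their centre line; the grasp point (between the pads) lies 19 mm behind it; z points along the fingers, y is the line along which they close (so a half turn about z gives the same grasp; the last joint's range is limited). The gripper opens to 85 mm and grips with 20 to 120 N. Pads are 22 mm wide; open, the fingers measure 114 mm over their backs; the gripper's body (76 mm by 85 mm) begins 54 mm behind the grasp point. The pads swing forward as they close: fully open they stand 13 mm farther back than shut.
Start: joints at [-1.334, 0.053, 1.613, -0, 1.476, -0.119], TCP at [0.218, -0.586, 0.231] pointing down, gripper open.
Joint ranges: [-3.01, 3.01], [-1.01, 2.22], [0.06, 2.58], [-1.02, 4.17], [0.09, 2.62], [-3.14, 3.14]. Speed limits (rad/s): [2.57, 2.57, 3.14, 3.14, 3.14, 3.14].

## Interface

Orientations are given as a rotation vector (axis times angle).
In Python, from station import ctrl gives the robot as it stands.
- The arm moves only by the shell command python3 -m crank 'ROWS' [OPENING] [FORCE]. ROWS is text: rows parted by semicolons, each of 4 numbers parted by spaces: the shift along the world's x, y, z in units of 0.5 m (1.0 is 0.5 m), then the turn about the world's z in units of 90 degrees (1.0 is 90 degrees). In form: x y z turn; .... A call has exactly 5 rows; each row shifts and turns the commanded pose from where the row before left it; what a row does not reach is not made up. A row lasts 1/12 s, in which the tool goes at most 41.7 mm and 7.16 degrees, less where a joint would pass 70% of its speed; a pose out of reach is approached as far as the arm can. A call with a number of a shift or a turn outside -1 to 1 is refused whole. A call with a gripper value outside its range is refused whole. OPENING is the opening in per cent of the stroke, from 0 (shut) to 100 (fully open), set as the call begins (- or left out, the last holds). The fingers move at their own pace and stop on an object; FORCE is the grip in N (left out, the last holds). Time passes only in rows, so rows that do not move let the fingers close, or fill a call up. It gives the time, the measured TCP pose, the force, the opening and the grip force at its end, in the units of the state.
- ctrl.get_obs(): the state, without advancing time (a new reading comes with each control period).
- ctrl.get_image(name): name is "scene" or "side" or "wrist"; returns (picture, depth): 400x640x3 uint8, red, green, blue; 400x640 float32, m along the optical axis (not along the pixel's ray), 0 where there is no reading.
- ctrl.get_calibration(name): a dict with "fx", "fy", "cx", "cy" (pixels), "extrinsics" (4x4, takes a point from world to camera coordinates). Camera axes: x right, y down, z forward; pixel columns grow to the right and rows downward; lengths in m; the calibration is good to about 2 mm. A picture is of the moment at which its call begins: read the wrist's pose just before it. get_calibration takes no time and is no camera call; for the wrist camera it gives the pose at the moment of the call.
- ctrl.finish_job(): hands the job in; it is judged then, once.
The state is a dict: "t": time; "q": joint angles; "dq": joint speeds; "effort": joint torques, N m; "tool_pos": TCP position; "tool_rot": TCP orientation; "contact_force": force on the tool from outside, world axes, zero at the start; "wrist_torque": the same for the moment, N m; "opening": finger opening in m; "grip_force": force on a finger pad.
Only numpy, scipy, OpenCV 4.12 (cv2) and the standard library are available. Lean on these libraries where they do the work, as an engineer would, in place of code of your own. Each camera call takes 0.05 s, during which the arm holds its last target. There are 200 camera calls.

## Working session

There is one attempt and no reset: what is moved stays moved. The work goes in short steps, Python scripts to look and compute and a shell command to move; the robot and the scene stay as the last step left them, time stands still between calls to the robot, and variables do not carry over. Pictures are saved under pics/ and viewed, at most 10 in all, crops included, and the job is handed in when it is done.

```bash
ls; mkdir -p pics; python3 - <<'E'
from station import ctrl
import cv2,numpy as np
o=ctrl.get_obs();print(o['t'],o['tool_pos'],o['tool_rot'],o['opening'])
for n in("scene","side"):
    im,d=ctrl.get_image(n);cv2.imwrite(f"pics/{n}0.png",im[:,:,::-1]);np.save(f"pics/{n}0d.npy",d)
    c=ctrl.get_calibration(n);print(n,c['fx'],c['cx'],c['cy'],np.round(c['extrinsics'],3).tolist())
E
```

```text
pics
0.0 [ 0.21756514 -0.58523533  0.23004883] [-3.08993985e+00 -5.55597804e-01  1.80263723e-04] 0.08519412806458276
scene 369.2679490174067 319.817027078891 208.7282704523688 [[0.894, 0.448, -0.01, -0.422], [0.339, -0.692, -0.637, -0.077], [-0.293, 0.566, -0.77, 1.238], [0.0, 0.0, 0.0, 1.0]]
side 439.73687210429415 316.0162893253387 204.87267181796682 [[-0.998, -0.057, 0.002, 0.443], [-0.038, 0.624, -0.78, 0.066], [0.044, -0.779, -0.626, 1.21], [0.0, 0.0, 0.0, 1.0]]
```

View pics/scene0.png

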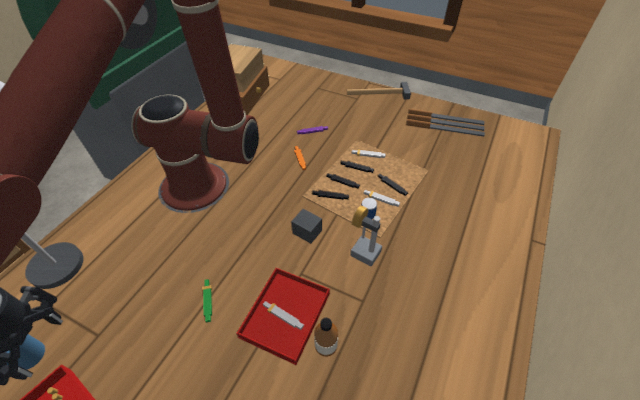

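View pics/side0.png

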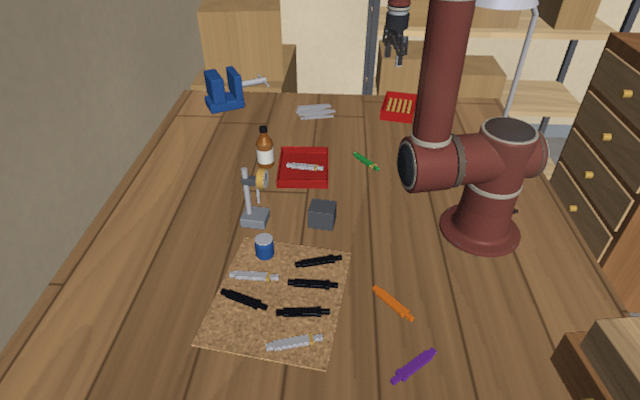

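The scene view shows the red tray near (285,315) with a bright blank in it. Its pad holds four blacks near (330,194), (343,181), (356,166) and (393,184), and two brights near (368,154) and (382,198). The tin is at (368,208), the gauge at (368,235) and the block at (307,226).

```bash
cat > h.py <<'E'
import cv2,numpy as np
from station import ctrl
def toplane(px,c,z):
    E=np.array(c['extrinsics']);R,t=E[:3,:3],E[:3,3];o=-R.T@t
    px=np.atleast_2d(px).astype(float)
    d=np.c_[(px[:,0]-c['cx'])/c['fx'],(px[:,1]-c['cy'])/c['fy'],np.ones(len(px))]@R
    return (o+d*((z-o[2])/d[:,2])[:,None])[:,:2]
def proj(P,c):
    E=np.array(c['extrinsics']);p=E[:3,:3]@np.asarray(P,float)+E[:3,3]
    return c['fx']*p[0]/p[2]+c['cx'],c['fy']*p[1]/p[2]+c['cy']
def masks(im):
    h=cv2.cvtColor(im,cv2.COLOR_RGB2HSV)
    return {'dark':cv2.inRange(h,(0,0,0),(180,255,60)),'bright':cv2.inRange(h,(0,0,125),(180,60,255)),
     'red':cv2.inRange(h,(0,170,50),(6,255,255))|cv2.inRange(h,(174,170,50),(180,255,255)),
     'blue':cv2.inRange(h,(100,120,40),(130,255,255)),'amber':cv2.inRange(h,(5,150,20),(18,255,140))}
def blobs(m,c,z,amin=60,amax=1e9):
    out=[]
    for k in cv2.findContours(m,cv2.RETR_EXTERNAL,cv2.CHAIN_APPROX_NONE)[0]:
        a=cv2.contourArea(k)
        if not amin<a<amax: continue
        w=toplane(k[:,0,:],c,z).astype(np.float32)
        (x,y),(p,q),an=cv2.minAreaRect(w)
        if p<q: an+=90;p,q=q,p
        out.append((x,y,p,q,(an+90)%180-90,*k[:,0,:].mean(0)))
    return out
E
python3 - <<'E'
from h import *
np.set_printoptions(precision=3,suppress=True)
for n in("scene","side"):
    im=cv2.imread(f"pics/{n}0.png")[:,:,::-1].copy();c=ctrl.get_calibration(n);M=masks(im)
    for k,z,lim in(('dark',.015,2500),('bright',.015,2500),('red',.03,1e9),('blue',.055,3000)):
        for b in blobs(M[k],c,z,60,lim):
            if .2<b[0]<1 and -.6<b[1]<.8: print(n,k,np.array(b))
E
```

```text
scene dark [  0.609  -0.238   0.031   0.025 -63.643 325.618 324.353]
scene dark [  0.436  -0.007   0.09    0.08   33.606 307.25  230.131]
scene dark [  0.433   0.153   0.117   0.023  17.634 329.608 194.716]
scene dark [  0.443   0.226   0.115   0.024  -2.588 342.657 180.821]
scene dark [  0.459   0.308   0.115   0.02    4.752 357.438 167.219]
scene bright [  0.513  -0.265   0.091   0.019  -5.965 286.701 316.746]
scene bright [  0.612   0.016   0.067   0.059  -6.668 367.216 248.068]
scene bright [  0.557   0.176   0.046   0.044 -68.941 368.838 202.73 ]
scene bright [  0.598   0.215   0.092   0.021  -1.545 385.517 198.362]
scene bright [  0.482   0.397   0.09    0.022  15.313 372.037 152.907]
scene red [  0.506  -0.261   0.206   0.163 -87.551 284.494 315.047]
side dark [  0.455   0.318   0.118   0.024   3.386 302.793 311.578]
side dark [  0.593   0.291   0.12    0.025 -19.516 243.857 298.969]
side dark [  0.439   0.236   0.116   0.025   0.119 312.267 283.343]
side dark [  0.429   0.16    0.118   0.026  14.457 318.162 260.626]
side bright [  0.48    0.4     0.092   0.027  15.369 287.291 342.922]
side bright [  0.597   0.218   0.091   0.029  -1.363 247.884 275.035]
side bright [  0.578   0.091   0.047   0.046   3.427 263.244 238.822]
side bright [  0.619   0.032   0.073   0.035  -8.659 251.966 223.241]
side bright [  0.649  -0.075   0.145   0.018 -75.774 247.203 199.516]
side bright [  0.612  -0.183   0.092   0.016 -81.836 265.429 178.743]
side bright [  0.512  -0.259   0.092   0.036  -5.86  300.417 165.817]
side bright [  0.629  -0.31    0.096   0.059 -75.68  265.175 155.877]
side red [  0.5    -0.238   0.238   0.155 -87.821 303.011 167.61 ]
side blue [  0.559   0.173   0.059   0.042 -77.362 264.034 250.19 ]
```

```bash
python3 -m crank '.055 .06 0 -.03;.055 .06 0 -.03;.055 .06 0 -.03;.055 .06 0 -.03;.055 .06 0 -.03' 60 40; python3 -m crank '.055 .06 0 -.03;.055 .06 0 -.03;.055 .06 0 -.03;.055 .06 0 -.03;.055 .06 0 -.03'
python3 - <<'E'
from h import *
o=ctrl.get_obs();print(o['t'],o['tool_pos'],o['tool_rot'],o['opening'],o['contact_force'])
c=ctrl.get_calibration('wrist');im,d=ctrl.get_image('wrist');cv2.imwrite("pics/w1.png",im[:,:,::-1])
E=np.array(c['extrinsics']);print(c['fx'],-E[:3,:3].T@E[:3,3],E.round(2).tolist())
M=masks(im)
for k,z in(('bright',.015),('red',.03)):
    for b in blobs(M[k],c,z,300): print(k,np.round(b,3))
# pad corners, dial
cs=ctrl.get_calibration('side');cc=ctrl.get_calibration('scene')
print('pad side',toplane([(246,240),(351,250),(327,361),(201,347)],cs,.005).round(3).tolist())
print('pad scene',toplane([(305,187),(358,142),(428,174),(384,231)],cc,.005).round(3).tolist())
P=[np.diag([0,0,0])]
def Pm(c):return np.array([[c['fx'],0,c['cx']],[0,c['fy'],c['cy']],[0,0,1]])@np.array(c['extrinsics'])[:3]
for a,b in(((359,216),(262,180)),((326,323),(263,129))):
    X=cv2.triangulatePoints(Pm(cc),Pm(cs),np.array(a,float),np.array(b,float));print((X[:3]/X[3]).ravel())
E
```

```text
t: 0.52
tool_pos: [0.3559, -0.4341, 0.2307]
tool_rot: [-3.135, -0.184, 0.0]
contact_force: [1.0, -0.1, 0.6]
opening: 0.0513
grip_force: 0.0
t: 0.93
tool_pos: [0.4935, -0.2839, 0.2309]
tool_rot: [-3.136, 0.185, 0.001]
contact_force: [-0.6, -0.4, -0.1]
opening: 0.0511
grip_force: 0.0
0.9333 [ 0.49350064 -0.28391254  0.2308653 ] [-3.13588001e+00  1.84951694e-01  7.17026562e-04] 0.05113039793856381 [-0.62585913 -0.42663996 -0.14019028]
275.62386955541643 [ 0.56384592 -0.29197219  0.37267566] [[-0.12, -0.99, -0.0, -0.22], [-0.95, 0.11, 0.28, 0.46], [-0.28, 0.03, -0.96, 0.53], [0.0, 0.0, 0.0, 1.0]]
bright [ 5.13000e-01 -2.66000e-01  9.00000e-02  1.90000e-02 -5.90300e+00
  3.05360e+02  1.63745e+02]
bright [ 4.88000e-01 -6.43000e-01  1.54000e-01  9.50000e-02  1.13970e+01
  6.04593e+02  1.41779e+02]
bright [ 6.1800e-01  1.6000e-02  7.1000e-02  6.3000e-02 -6.4100e+00  6.4168e+01
  1.0277e+02]
red [ 1.85000e-01 -6.95000e-01  2.49000e-01  1.18000e-01  4.57480e+01
  6.04573e+02  3.43993e+02]
red [ 5.03000e-01 -2.58000e-01  1.98000e-01  1.59000e-01 -8.75320e+01
  2.99686e+02  1.68547e+02]
pad side [[0.625, 0.087], [0.347, 0.108], [0.397, 0.43], [0.659, 0.413]]
pad scene [[0.34, 0.155], [0.409, 0.441], [0.688, 0.392], [0.637, 0.1]]
[0.58276447 0.01103415 0.1476552 ]
[ 0.62716511 -0.28051686  0.13310072]
```

View pics/w1.png

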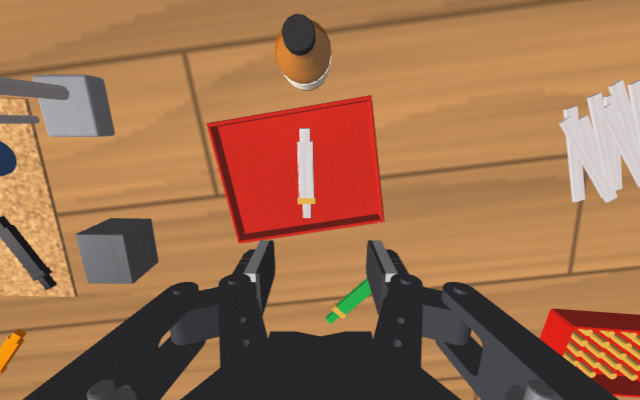

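The tray holds one bright blank at about (305,170) with its brass towards the robot. The wrist view agrees with the fixed cameras, so I'll go down on it.

```bash
python3 -m crank '.013 .039 -.06 .01;0 0 -.08 0;0 0 -.08 0;0 0 -.08 0;0 0 -.06 0'; python3 -m crank '0 0 -.04 0;0 0 -.025 0;0 0 -.015 0;0 0 -.01 0;0 0 0 0'; python3 -m crank '0 0 0 0;0 0 0 0;0 0 0 0;0 0 0 0;0 0 0 0' 10 50
python3 -m crank '0 0 0 0;0 0 .01 0;0 0 .02 0;0 0 .03 0;0 0 0 0'
python3 - <<'E'
from h import *
im,d=ctrl.get_image('wrist');cv2.imwrite("pics/w2.png",im[:,:,::-1])
E
```

```text
t: 1.4
tool_pos: [0.4973, -0.2649, 0.0473]
tool_rot: [-3.135, 0.155, 0.006]
contact_force: [-0.8, -0.4, -0.4]
opening: 0.0513
grip_force: 0.0
t: 1.82
tool_pos: [0.4993, -0.2666, 0.0064]
tool_rot: [3.138, -0.157, 0.0]
contact_force: [-0.2, -0.4, 0.2]
opening: 0.0516
grip_force: 0.0
t: 2.23
tool_pos: [0.5005, -0.2672, 0.0082]
tool_rot: [3.136, -0.156, 0.004]
contact_force: [-0.6, 0.7, 5.9]
opening: 0.0185
grip_force: 50.3
t: 2.65
tool_pos: [0.5008, -0.2674, 0.0394]
tool_rot: [3.135, -0.156, 0.006]
contact_force: [1.5, -0.4, -0.8]
opening: 0.0182
grip_force: 49.6
```

View pics/w2.png

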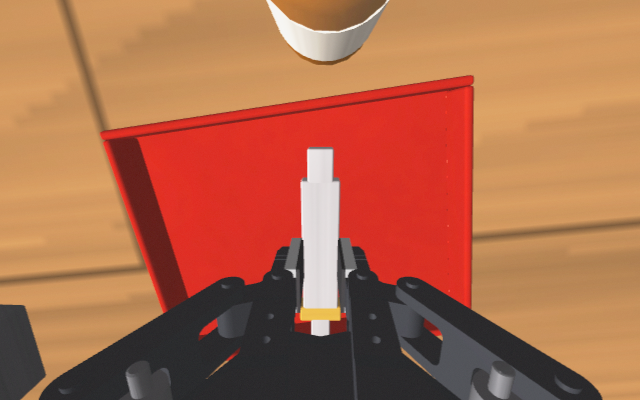

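```bash
python3 -m crank '0 0 .07 0;0 0 .07 0;0 0 .07 0;0 0 .07 0;0 .02 .07 0'; python3 -m crank '0 .06 0 0;0 .08 0 0;0 .08 0 0;0 .08 0 0;0 .08 0 0' >/dev/null;  python3 -m crank '0 .08 0 0;0 .08 0 0;0 .08 0 0;0 .08 0 0;0 .08 0 0' |head -2;  python3 -m crank '.03 .077 0 -.01;.03 .077 0 -.01;.03 .077 0 -.01;.03 .07 0 -.01;.03 .05 0 0' 
python3 - <<'E'
from h import *
c=ctrl.get_calibration('wrist');im,d=ctrl.get_image('wrist');cv2.imwrite("pics/w3.png",im[:,:,::-1])
M=masks(im)
for k in('dark','bright'):
    for b in blobs(M[k],c,.015,300): print(k,np.round(b,3))
h=cv2.cvtColor(im,cv2.COLOR_RGB2HSV);print(h[200,20:640:60].tolist())
E
```

```text
t: 3.12
tool_pos: [0.4985, -0.2569, 0.212]
tool_rot: [3.137, -0.159, -0.002]
contact_force: [1.1, 0.4, -1.2]
opening: 0.0185
grip_force: 49.5
t: 3.95
tool_pos: [0.4983, 0.1356, 0.2104]
t: 4.37
tool_pos: [0.5737, 0.3123, 0.2099]
tool_rot: [3.131, -0.252, -0.003]
contact_force: [0.3, -0.3, -1.1]
opening: 0.0178
grip_force: 49.5
dark [2.04000e-01 1.09000e-01 8.20000e-02 3.00000e-02 2.22470e+01 4.84062e+02
 3.86175e+02]
dark [3.08000e-01 1.96000e-01 9.80000e-02 4.40000e-02 3.29570e+01 4.22812e+02
 3.38707e+02]
dark [4.34000e-01 1.59000e-01 1.22000e-01 2.30000e-02 1.77660e+01 4.47646e+02
 2.60689e+02]
dark [3.68000e-01 3.46000e-01 9.07000e-01 3.03000e-01 8.08330e+01 3.32709e+02
 3.38834e+02]
dark [ 4.53000e-01 -2.40000e-02  1.16000e-01  2.30000e-02  6.15730e+01
  5.88000e+02  2.28732e+02]
dark [ 6.11000e-01  2.82000e-01  8.40000e-02  1.90000e-02 -2.04370e+01
  3.41877e+02  1.43961e+02]
bright [ 3.53000e-01  8.43000e-01  1.15000e-01  5.70000e-02 -9.16700e+00
  1.07580e+01  3.76654e+02]
bright [4.96000e-01 4.00000e-01 6.30000e-02 1.90000e-02 1.53760e+01 2.63533e+02
 2.45522e+02]
bright [ 5.01000e-01  3.25000e-01  2.24000e-01  4.90000e-02 -9.39700e+00
  3.19861e+02  2.28549e+02]
bright [5.58000e-01 1.13000e-01 5.20000e-02 4.90000e-02 8.08280e+01 4.83111e+02
 1.66821e+02]
bright [ 5.98000e-01  2.16000e-01  9.00000e-02  2.20000e-02 -1.48100e+00
  3.96011e+02  1.46587e+02]
bright [ 6.15000e-01 -7.00000e-03  1.07000e-01  7.10000e-02  8.35100e+01
  5.90151e+02  9.56700e+01]
[[9, 88, 67], [14, 136, 79], [15, 139, 162], [15, 135, 164], [15, 134, 215], [176, 11, 188], [16, 130, 221], [15, 130, 225], [15, 142, 183], [15, 140, 170], [14, 130, 110]]
```

View pics/w3.png

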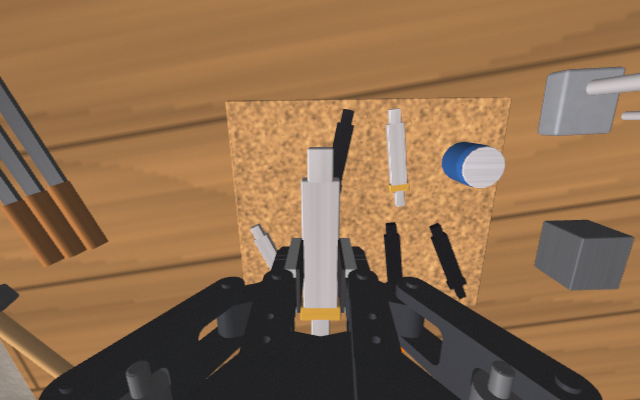

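The pad's far edge runs from (227,101) to (510,98). The space to the left of the black at (343,144) is free.

```bash
python3 - <<'E'
from h import *
c=ctrl.get_calibration('wrist');print(toplane([(227,101),(510,98),(244,272),(476,305)],c,.005).round(3));print(toplane([(350,110),(335,189)],c,.015).round(3),ctrl.get_obs()['tool_pos'])
E
```

```text
[[0.686 0.41 ]
 [0.636 0.08 ]
 [0.46  0.444]
 [0.354 0.12 ]]
[[0.652 0.269]
 [0.562 0.299]] [0.57564066 0.31520424 0.20936107]
```

```bash
python3 -m crank '.02 .047 -.06 0;.023 .047 -.06 0;0 0 -.08 0;0 0 -.08 0;0 0 -.05 0'; python3 -m crank '0 0 -.03 0;0 0 -.02 0;0 0 -.01 0;0 0 -.008 0;0 0 0 0'
```

```text
t: 4.83
tool_pos: [0.5925, 0.3551, 0.0398]
tool_rot: [3.127, -0.254, -0.011]
contact_force: [-0.2, 0.2, -2.7]
opening: 0.018
grip_force: 49.7
t: 5.25
tool_pos: [0.5967, 0.3565, 0.0136]
tool_rot: [-3.13, 0.255, -0.003]
contact_force: [0.7, -0.5, -2.1]
opening: 0.0183
grip_force: 49.7
```

```bash
python3 -m crank '0 0 -.004 0;0 0 -.003 0;0 0 -.002 0;0 0 -.002 0;0 0 0 0'
```

```text
t: 5.67
tool_pos: [0.5964, 0.3564, 0.0083]
tool_rot: [-3.131, 0.255, -0.002]
contact_force: [-1.3, -1.2, 3.7]
opening: 0.0179
grip_force: 50.2
```

```bash
python3 -m crank '0 0 0 0;0 0 0 0;0 0 0 0;0 0 .03 0;0 0 .06 0' 40 50;python3 -m crank '0 0 .07 0;0 0 .08 0;0 0 .08 0;-.03 -.03 .06 .02;-.06 -.048 0 .02';python3 -m crank '-.06 -.048 0 .02;-.06 -.048 0 .02;-.06 -.048 0 .02;-.03 -.02 0 0;0 0 0 0'
cat > look.py <<'E'
from h import *
import sys
o=ctrl.get_obs();p=o['tool_pos'];r=o['tool_rot'];print('t',round(o['t'],2),'tool',p.round(4),'ang',np.round(np.degrees(2*np.arctan2(r[1],r[0]))%180,1))
c=ctrl.get_calibration('wrist');im,d=ctrl.get_image('wrist');cv2.imwrite(f"pics/{sys.argv[1]}.png",im[:,:,::-1])
M=masks(im)
for k in('dark','bright'):
    for b in blobs(M[k],c,.015,300):
        if .07<b[2]<.13 and b[3]<.035:
            print(k,np.round(b,3).tolist(),'shift',((b[0]-p[0])*2).round(3),((b[1]-p[1])*2).round(3))
for b in blobs(M['red'],c,.03,2000): print('red',np.round(b,3).tolist())
E
python3 look.py w4
```

```text
t: 6.08
tool_pos: [0.5923, 0.3546, 0.0476]
tool_rot: [3.127, -0.255, -0.013]
contact_force: [0.8, -1.0, -0.8]
opening: 0.0344
grip_force: 0.0
t: 6.5
tool_pos: [0.5562, 0.3196, 0.2084]
tool_rot: [-3.13, 0.153, -0.026]
contact_force: [1.3, -0.8, 2.6]
opening: 0.0341
grip_force: 0.0
t: 6.92
tool_pos: [0.4432, 0.2337, 0.1975]
tool_rot: [3.141, -0.01, 0.0]
contact_force: [0.2, -0.1, -0.7]
opening: 0.0343
grip_force: 0.0
t 6.92 tool [0.4432 0.2337 0.1975] ang 179.6
dark [0.319, 0.186, 0.102, 0.016, 1.492, 356.05, 272.454] shift -0.249 -0.096
dark [0.318, 0.284, 0.105, 0.016, -2.141, 284.104, 273.458] shift -0.251 0.101
dark [0.432, 0.158, 0.119, 0.023, 17.261, 382.84, 189.257] shift -0.023 -0.151
dark [0.442, 0.233, 0.117, 0.021, 0.262, 322.318, 182.157] shift -0.003 -0.002
dark [0.458, 0.313, 0.118, 0.023, 3.331, 252.845, 168.659] shift 0.029 0.158
dark [0.587, 0.29, 0.101, 0.024, -18.943, 267.771, 48.052] shift 0.287 0.112
bright [0.482, 0.396, 0.09, 0.019, 15.485, 180.263, 149.549] shift 0.078 0.325
bright [0.592, 0.215, 0.079, 0.02, -1.448, 337.242, 42.495] shift 0.298 -0.037
bright [0.599, 0.356, 0.071, 0.019, -9.292, 202.641, 36.343] shift 0.311 0.245
```

View pics/w4.png

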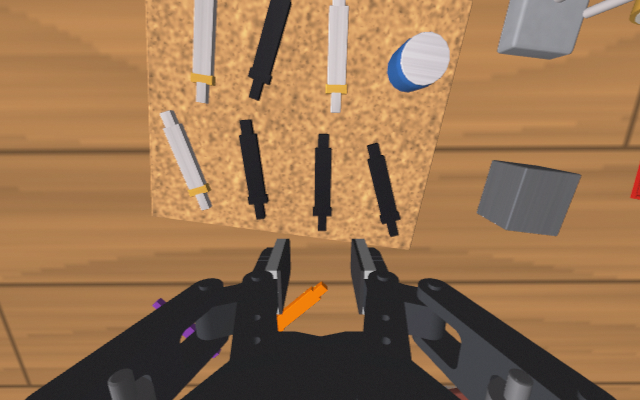

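The bright blank lies flat on the pad at (200,50). The blacks at (252,169), (322,182) and (383,189) are clear to grasp, so I'll take the middle one, which is right under the tool.

```bash
python3 -m crank '-.001 -.002 -.06 0;0 0 -.08 0;0 0 -.08 0;0 0 -.08 0;0 0 -.04 0'; python3 -m crank '0 0 -.02 0;0 0 -.01 0;0 0 -.008 0;0 0 0 0;0 0 0 0'
```

```text
t: 7.38
tool_pos: [0.4431, 0.2336, 0.0225]
tool_rot: [3.14, -0.009, -0.009]
contact_force: [-1.9, -0.5, -0.7]
opening: 0.0342
grip_force: 0.0
t: 7.8
tool_pos: [0.4469, 0.2348, 0.0097]
tool_rot: [-3.14, 0.009, -0.005]
contact_force: [-0.3, 0.6, -0.3]
opening: 0.034
grip_force: 0.0
```

```bash
python3 -m crank '0 0 -.003 0;0 0 -.002 0;0 0 0 0;0 0 0 0;0 0 0 0'; python3 -m crank '0 0 0 0;0 0 0 0;0 0 0 0;0 0 0 0;0 0 0 0' 10 50;  python3 -m crank '0 0 .01 0;0 0 .03 0;0 0 .06 0;0 0 .07 0;0 0 .08 0';  python3 -m crank '0 0 .08 0;0 -.03 .07 0;0 -.07 0 .01;.008 -.08 0 .01;.008 -.08 0 .007'
```

```text
t: 8.22
tool_pos: [0.4453, 0.2342, 0.0056]
tool_rot: [-3.141, 0.009, -0.001]
contact_force: [-0.1, 0.8, 0.8]
opening: 0.0336
grip_force: 0.0
t: 8.63
tool_pos: [0.4455, 0.2342, 0.0056]
tool_rot: [-3.141, 0.009, -0.001]
contact_force: [-0.6, -1.0, 3.6]
opening: 0.0185
grip_force: 51.4
t: 9.05
tool_pos: [0.443, 0.2334, 0.1291]
tool_rot: [3.14, -0.009, -0.008]
contact_force: [0.7, 1.3, -1.8]
opening: 0.0183
grip_force: 50.7
t: 9.47
tool_pos: [0.4529, 0.1033, 0.206]
tool_rot: [-3.141, -0.063, -0.002]
contact_force: [1.6, -0.9, -2.5]
opening: 0.0187
grip_force: 50.8
```

```bash
python3 -m crank '.01 -.08 0 0;.01 -.08 0 0;.01 -.08 0 0;.01 -.08 0 0;.01 -.08 0 0'|head -2; python3 -m crank '.01 -.08 0 0;.01 -.08 0 0;.01 -.08 0 0;.01 -.08 0 0;.01 -.07 0 0';python3 -m crank '0 -.025 0 0;0 0 -.02 0;0 0 -.05 0;0 0 -.08 0;0 0 -.08 0';python3 look.py w5
```

```text
t: 9.88
tool_pos: [0.4775, -0.0976, 0.2047]
t: 10.3
tool_pos: [0.5025, -0.293, 0.2044]
tool_rot: [-3.14, -0.056, 0.002]
contact_force: [1.0, 0.8, -0.7]
opening: 0.0186
grip_force: 50.8
t: 10.72
tool_pos: [0.5038, -0.3024, 0.0898]
tool_rot: [3.14, 0.059, 0.004]
contact_force: [-0.2, -0.7, -3.1]
opening: 0.0182
grip_force: 50.8
t 10.72 tool [ 0.5038 -0.3024  0.0898] ang 2.2
red [0.503, -0.258, 0.198, 0.158, -87.525, 271.046, 190.016]
```

```bash
python3 -m crank '-.002 -.009 -.07 0;0 0 -.05 0;0 0 -.02 0;0 0 -.01 0;0 0 -.005 0';python3 -m crank '0 0 -.002 0;0 0 -.002 0;0 0 0 0;0 0 0 0;0 0 0 0'
```

```text
t: 11.18
tool_pos: [0.5023, -0.3071, 0.013]
tool_rot: [-3.14, -0.059, 0.001]
contact_force: [-0.3, -0.1, -1.2]
opening: 0.0182
grip_force: 50.7
t: 11.6
tool_pos: [0.5027, -0.3083, 0.0118]
tool_rot: [3.14, 0.058, 0.002]
contact_force: [-0.4, 0.1, -1.6]
opening: 0.0183
grip_force: 50.8
```

```bash
python3 -m crank '0 0 -.003 0;0 0 -.003 0;0 0 -.002 0;0 0 -.002 0;0 0 0 0'
```

```text
t: 12.02
tool_pos: [0.5022, -0.3078, 0.0057]
tool_rot: [-3.141, -0.058, 0.0]
contact_force: [1.0, -0.5, -1.6]
opening: 0.0185
grip_force: 50.8
```

```bash
python3 -m crank '0 0 -.001 0;0 0 0 0;0 0 -.001 0;0 0 0 0;0 0 0 0'
```

```text
t: 12.43
tool_pos: [0.5023, -0.3079, 0.0057]
tool_rot: [-3.141, -0.058, 0.001]
contact_force: [-3.6, 0.6, 6.6]
opening: 0.0184
grip_force: 51.7
```

```bash
python3 -m crank '0 0 0 0;0 0 0 0;0 0 .01 0;0 0 .04 0;0 0 .07 0' 40 50;python3 -m crank '0 0 .08 0;0 0 .08 0;0 0 .08 0;0 .03 .06 0;-.01 .07 0 .014'|tail -5;python3 -m crank '-.01 .08 0 .014;-.01 .08 0 .014;-.01 .08 0 .014;-.01 .08 0 .014;-.01 .08 0 .014'|tail -5;python3 -m crank '-.01 .08 0 .014;-.01 .08 0 .014;-.02 .08 0 .014;-.02 .08 0 .02;-.02 .08 0 .02'|head -3;python3 -m crank '-.005 .032 0 0;0 0 -.03 0;0 0 -.06 0;0 0 -.05 0;0 0 0 0'|head -2;python3 look.py w6
```

```text
t: 12.85
tool_pos: [0.4994, -0.3056, 0.0609]
tool_rot: [-3.135, -0.058, 0.011]
contact_force: [-0.4, 0.3, -0.0]
opening: 0.034
grip_force: 0.0
tool_pos: [0.501, -0.2623, 0.2248]
tool_rot: [3.13, 0.087, 0.02]
contact_force: [1.0, 0.0, 1.1]
opening: 0.0339
grip_force: 0.0
tool_pos: [0.4717, -0.0562, 0.2152]
tool_rot: [3.13, 0.266, 0.002]
contact_force: [0.5, -1.0, -0.8]
opening: 0.034
grip_force: 0.0
t: 14.1
tool_pos: [0.4314, 0.144, 0.2153]
tool_rot: [-3.106, -0.468, -0.002]
t: 14.52
tool_pos: [0.426, 0.1578, 0.1394]
t 14.52 tool [0.426  0.1578 0.1394] ang 17.1
dark [0.293, -0.04, 0.075, 0.034, 59.766, 442.976, 342.571] shift -0.265 -0.395
dark [0.351, 0.093, 0.085, 0.013, 19.0, 356.049, 272.789] shift -0.15 -0.129
dark [0.325, 0.17, 0.089, 0.013, 15.249, 284.0, 273.952] shift -0.202 0.025
dark [0.432, 0.157, 0.117, 0.022, 16.701, 323.893, 185.947] shift 0.012 -0.002
dark [0.457, 0.313, 0.118, 0.026, 6.06, 170.873, 110.33] shift 0.063 0.31
bright [0.481, 0.395, 0.087, 0.019, 15.458, 78.184, 55.713] shift 0.109 0.475
red [0.458, -0.136, 0.129, 0.055, 35.719, 623.146, 246.931]
```

```bash
python3 -m crank '.014 -.001 -.08 0;0 0 -.08 0;0 0 -.05 0;0 0 -.03 0;0 0 -.012 0'|head -2; python3 -m crank '0 0 -.005 0;0 0 -.004 0;0 0 -.003 0;0 0 0 0;0 0 0 0'
```

```text
t: 14.98
tool_pos: [0.4362, 0.1573, 0.0178]
t: 15.4
tool_pos: [0.4377, 0.1579, 0.0141]
tool_rot: [-3.107, -0.466, -0.004]
contact_force: [0.1, 0.3, -0.2]
opening: 0.0345
grip_force: 0.0
```

```bash
python3 -m crank '0 0 -.006 0;0 0 -.005 0;0 0 -.004 0;0 0 -.001 0;0 0 0 0'; python3 -m crank '0 0 0 0;0 0 0 0;0 0 0 0;0 0 0 0;0 0 0 0' 10 50;  python3 -m crank '0 0 .01 0;0 0 .03 0;0 0 .06 0;0 0 .07 0;0 0 .08 0'|head -2;  python3 -m crank '0 0 .08 0;0 -.03 .07 0;.01 -.07 0 0;.01 -.08 0 -.02;.01 -.08 0 -.02'
```

```text
t: 15.82
tool_pos: [0.4363, 0.1576, 0.0044]
tool_rot: [-3.107, -0.466, 0.001]
contact_force: [-0.1, -0.1, 0.1]
opening: 0.0341
grip_force: 0.0
t: 16.23
tool_pos: [0.4373, 0.1578, 0.0054]
tool_rot: [-3.107, -0.466, -0.002]
contact_force: [-0.8, -0.4, 5.4]
opening: 0.0184
grip_force: 52.1
t: 16.65
tool_pos: [0.4341, 0.1572, 0.1283]
t: 17.07
tool_pos: [0.4513, 0.0267, 0.2052]
tool_rot: [3.12, 0.369, 0.001]
contact_force: [1.0, 0.4, -2.6]
opening: 0.0183
grip_force: 50.9
```

```bash
python3 -m crank '.015 -.08 0 -.018;.015 -.08 0 -.018;.015 -.08 0 -.018;.015 -.08 0 -.018;.015 -.08 0 -.018'|head -2; python3 -m crank '.015 -.08 0 -.018;.013 -.08 0 -.016;0 -.01 0 0;0 0 -.04 0;0 0 -.06 0'|head -3; python3 -m crank '0 0 -.08 0;0 0 -.03 0;0 0 0 0;0 0 0 0;0 0 0 0';python3 look.py w7
```

```text
t: 17.48
tool_pos: [0.4883, -0.1741, 0.2037]
t: 17.9
tool_pos: [0.5047, -0.2593, 0.1571]
tool_rot: [3.138, 0.06, 0.008]
t: 18.32
tool_pos: [0.504, -0.2576, 0.1013]
tool_rot: [3.14, 0.063, 0.003]
contact_force: [-0.9, 0.6, -1.1]
opening: 0.0183
grip_force: 50.9
t 18.32 tool [ 0.504  -0.2576  0.1013] ang 2.3
red [0.509, -0.258, 0.198, 0.146, -87.644, 331.338, 190.383]
```

View pics/w7.png

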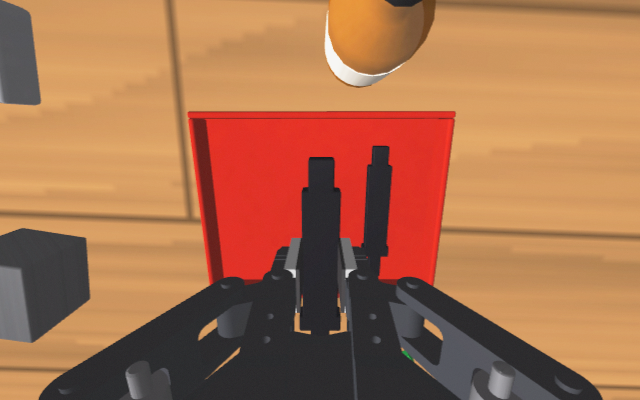

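The first black lies straight in the tray at about (378,200). The second hangs parallel to it in the middle, so I'll lower it.

```bash
python3 -m crank '0 0 -.08 0;0 0 -.06 0;0 0 -.03 0;0 0 -.008 0;0 0 -.004 0'|head -2;python3 -m crank '0 0 -.002 0;0 0 -.002 0;0 0 -.002 0;0 0 0 0;0 0 0 0'|head -4
```

```text
t: 18.78
tool_pos: [0.5038, -0.2577, 0.0096]
t: 19.2
tool_pos: [0.5037, -0.2577, 0.0067]
tool_rot: [3.14, 0.063, 0.002]
contact_force: [0.9, -0.4, -1.2]
```

```bash
python3 -m crank '0 0 -.001 0;0 0 -.001 0;0 0 -.001 0;0 0 0 0;0 0 0 0'|head -4
```

```text
t: 19.62
tool_pos: [0.5035, -0.2575, 0.0054]
tool_rot: [3.141, 0.063, 0.0]
contact_force: [-3.4, 1.1, 6.2]
```

```bash
python3 -m crank '0 0 0 0;0 0 0 0;0 0 .01 0;0 0 .04 0;0 0 .07 0' 40 50|tail -3;python3 -m crank '0 0 .08 0;0 0 .08 0;0 0 .08 0;0 .03 .05 0;-.005 .07 0 0'|head -2;python3 -m crank '-.005 .08 0 0;-.005 .08 0 0;-.005 .08 0 0;-.005 .08 0 0;-.005 .08 0 0'|head -2;python3 -m crank '-.008 .08 0 .003;-.008 .08 0 .003;-.008 .08 0 .003;-.008 .08 0 .003;-.008 .08 0 0'|head -3;python3 -m crank '-.008 .08 0 0;-.008 .08 0 0;0 .06 -.04 0;0 .02 -.06 0;0 0 -.05 0'|head -2;python3 look.py w8
```

```text
contact_force: [0.3, 0.1, -0.5]
opening: 0.0344
grip_force: 0.0
t: 20.45
tool_pos: [0.5043, -0.2114, 0.2185]
t: 20.87
tool_pos: [0.4877, -0.0057, 0.2098]
t: 21.28
tool_pos: [0.4676, 0.1946, 0.2099]
tool_rot: [-3.14, -0.093, -0.002]
t: 21.7
tool_pos: [0.46, 0.3155, 0.1341]
t 21.7 tool [0.46   0.3155 0.1341] ang 3.6
dark [0.294, 0.159, 0.075, 0.034, 46.407, 442.853, 341.946] shift -0.332 -0.312
dark [0.369, 0.35, 0.089, 0.013, 1.818, 283.833, 274.94] shift -0.183 0.069
dark [0.458, 0.314, 0.119, 0.021, 3.822, 321.449, 195.719] shift -0.005 -0.004
dark [0.586, 0.292, 0.099, 0.022, -19.229, 360.343, 54.377] shift 0.251 -0.048
bright [0.482, 0.396, 0.09, 0.02, 15.564, 237.431, 167.349] shift 0.045 0.162
bright [0.593, 0.217, 0.08, 0.023, -1.393, 446.888, 51.763] shift 0.266 -0.197
```

```bash
python3 -m crank '0 -.003 -.08 0;0 0 -.08 0;0 0 -.05 0;0 0 -.03 0;0 0 -.005 0'|head -2; python3 -m crank '0 0 -.005 0;0 0 -.004 0;0 0 -.002 0;0 0 0 0;0 0 0 0'|head -4
```

```text
t: 22.17
tool_pos: [0.4578, 0.3095, 0.0086]
t: 22.58
tool_pos: [0.4611, 0.3116, 0.0077]
tool_rot: [-3.139, -0.092, -0.003]
contact_force: [0.3, 0.3, -0.2]
```

```bash
python3 -m crank '0 .003 -.002 0;0 0 -.002 0;0 0 -.001 0;0 0 0 0;0 0 0 0'|head -4; python3 -m crank '0 0 0 0;0 0 0 0;0 0 0 0;0 0 0 0;0 0 0 0' 10 50;  python3 -m crank '0 0 .01 0;0 0 .03 0;0 0 .06 0;0 0 .07 0;0 0 .08 0'|head -2;  python3 -m crank '0 0 .08 0;0 -.03 .07 0;.01 -.07 0 0;.01 -.08 0 -.005;.01 -.08 0 -.005'
```

```text
t: 23.0
tool_pos: [0.4604, 0.3129, 0.0042]
tool_rot: [-3.14, -0.093, -0.001]
contact_force: [-0.7, -0.1, 2.9]
t: 23.42
tool_pos: [0.4615, 0.3132, 0.0054]
tool_rot: [-3.139, -0.093, -0.004]
contact_force: [-0.9, -0.8, 7.7]
opening: 0.0183
grip_force: 53.4
t: 23.83
tool_pos: [0.4581, 0.3116, 0.1274]
t: 24.25
tool_pos: [0.475, 0.1817, 0.2044]
tool_rot: [-3.141, -0.071, -0.002]
contact_force: [0.6, -1.7, -1.6]
opening: 0.0183
grip_force: 51.0
```

```bash
python3 -m crank '.006 -.08 0 -.003;.006 -.08 0 0;.006 -.08 0 0;.006 -.08 0 0;.006 -.08 0 0'|head -2; python3 -m crank '.006 -.08 0 0;.006 -.08 0 0;.006 -.08 0 0;.006 -.08 0 0;0 -.058 0 0'|head -3; python3 -m crank '0 0 -.04 0;0 0 -.08 0;0 0 -.07 0;0 0 -.02 0;0 0 0 0';python3 look.py w9
```

```text
t: 24.67
tool_pos: [0.4894, -0.0191, 0.2032]
t: 25.08
tool_pos: [0.5015, -0.2093, 0.2031]
tool_rot: [3.141, 0.057, -0.001]
t: 25.5
tool_pos: [0.499, -0.2046, 0.0941]
tool_rot: [-3.136, -0.06, 0.013]
contact_force: [-0.7, 0.5, -1.2]
opening: 0.0182
grip_force: 50.9
t 25.5 tool [ 0.499  -0.2046  0.0941] ang 2.2
dark [0.499, -0.305, 0.117, 0.025, 2.264, 441.172, 207.552] shift 0.0 -0.201
red [0.503, -0.258, 0.198, 0.158, -87.54, 380.966, 190.554]
```

View pics/w9.png

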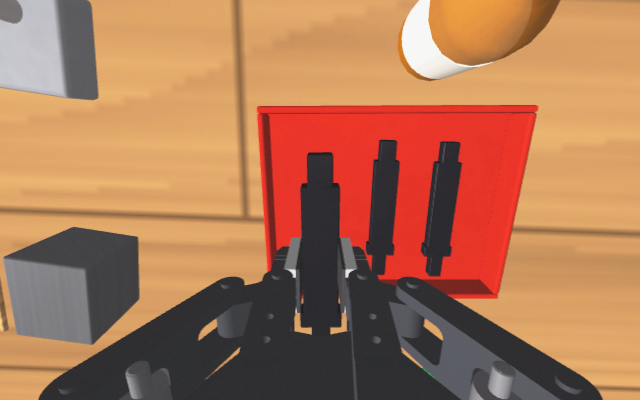

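Two blacks lie flat and parallel in the tray at (384,205) and (442,207). The third hangs above its free slot on the left, so I'll lower it.

```bash
python3 -m crank '.006 -.006 -.08 0;0 0 -.05 0;0 0 -.025 0;0 0 -.006 0;0 0 -.003 0'|head -2;python3 -m crank '0 0 -.001 0;0 0 -.001 0;0 0 0 0;0 0 0 0;0 0 0 0'|head -4
```

```text
t: 25.97
tool_pos: [0.5062, -0.2097, 0.0182]
t: 26.38
tool_pos: [0.5057, -0.2096, 0.0167]
tool_rot: [3.14, 0.061, 0.002]
contact_force: [-0.3, 0.2, -1.4]
```

```bash
python3 -m crank '-.003 0 -.007 0;0 0 -.006 0;0 0 -.003 0;0 0 -.002 0;0 0 0 0'|head -2;python3 -m crank '0 0 -.001 0;0 0 0 0;0 0 0 0;0 0 0 0;0 0 0 0'|head -4
```

```text
t: 26.8
tool_pos: [0.5033, -0.2091, 0.0062]
t: 27.22
tool_pos: [0.5038, -0.2094, 0.0064]
tool_rot: [3.141, 0.061, 0.0]
contact_force: [1.3, -0.1, -0.6]
```

```bash
python3 -m crank '0 0 -.001 0;0 0 -.001 0;0 0 -.001 0;0 0 0 0;0 0 0 0'|head -4
```

```text
t: 27.63
tool_pos: [0.5038, -0.2094, 0.0054]
tool_rot: [-3.141, -0.061, 0.0]
contact_force: [-3.7, 0.6, 6.2]
```

Release, rise and back away, then check.

```bash
python3 -m crank '0 0 0 0;0 0 0 0;0 0 .01 0;0 0 .04 0;0 0 .07 0' 40 50|tail -2;python3 -m crank '0 0 .08 0;0 0 .08 0;0 0 .08 0;-.05 -.03 .05 0;-.06 -.05 0 0'|head -2;python3 -m crank '-.06 -.05 0 0;-.06 -.05 0 0;-.06 -.03 0 0;0 0 0 0;0 0 0 0'
python3 look.py w10; python3 - <<'E'
from h import *
for n in("scene","side"):
    im,d=ctrl.get_image(n);cv2.imwrite(f"pics/{n}1.png",im[:,:,::-1]);c=ctrl.get_calibration(n);M=masks(im)
    for k,z in(('dark',.015),('bright',.015),('blue',.055)):
        for b in blobs(M[k],c,z,60,2500):
            if .35<b[0]<.8 and -.4<b[1]<.5: print(n,k,np.round(b[:5],3).tolist())
E
```

```text
opening: 0.0341
grip_force: 0.0
t: 28.47
tool_pos: [0.4523, -0.2506, 0.2185]
t: 28.88
tool_pos: [0.3577, -0.3152, 0.2101]
tool_rot: [3.141, 0.055, 0.001]
contact_force: [0.2, 0.1, 0.9]
opening: 0.0344
grip_force: 0.0
t 28.88 tool [ 0.3577 -0.3152  0.2101] ang 2.0
dark [0.224, -0.268, 0.108, 0.016, 0.231, 284.239, 272.965] shift -0.268 0.094
dark [0.495, -0.308, 0.112, 0.022, 2.053, 318.143, 55.857] shift 0.274 0.014
dark [0.493, -0.259, 0.111, 0.022, 0.689, 273.096, 55.41] shift 0.271 0.113
dark [0.494, -0.211, 0.106, 0.024, 2.056, 229.926, 53.012] shift 0.272 0.209
red [0.162, -0.693, 0.229, 0.142, 78.632, 589.735, 320.655]
red [0.483, -0.259, 0.199, 0.121, -87.944, 273.192, 60.899]
scene dark [0.499, -0.309, 0.119, 0.023, 0.913]
scene dark [0.609, -0.238, 0.031, 0.025, -63.643]
scene dark [0.499, -0.259, 0.119, 0.023, 0.271]
scene dark [0.501, -0.211, 0.117, 0.023, 1.423]
scene dark [0.435, -0.009, 0.089, 0.078, 31.118]
scene bright [0.613, 0.017, 0.067, 0.061, -6.988]
scene bright [0.58, 0.204, 0.117, 0.065, 37.244]
scene bright [0.608, 0.355, 0.091, 0.022, -9.414]
scene bright [0.482, 0.397, 0.09, 0.022, 15.313]
side dark [0.593, 0.291, 0.12, 0.025, -19.516]
side dark [0.496, -0.2, 0.114, 0.027, 3.469]
side dark [0.495, -0.25, 0.113, 0.029, 3.477]
side dark [0.494, -0.301, 0.113, 0.024, 3.484]
side bright [0.48, 0.399, 0.092, 0.027, 14.951]
side bright [0.608, 0.357, 0.092, 0.027, -9.501]
side bright [0.597, 0.219, 0.091, 0.03, -1.363]
side bright [0.578, 0.091, 0.047, 0.046, 3.427]
side bright [0.621, 0.029, 0.082, 0.044, -23.598]
side bright [0.65, -0.076, 0.142, 0.018, -75.774]
side bright [0.612, -0.183, 0.092, 0.016, -81.836]
side bright [0.629, -0.31, 0.096, 0.059, -75.68]
side blue [0.559, 0.173, 0.059, 0.042, -77.362]
```

View pics/side1.png

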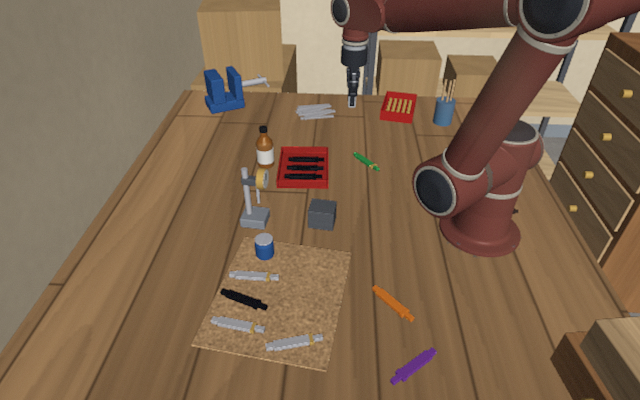

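The tray holds three parallel blacks near (303,168). The three brights and one black lie on the pad, and the bystanders haven't moved.

```bash
python3 -c "
from station import ctrl
print(ctrl.finish_job())"
```

```text
the job is handed in; nothing more can be done
None
```

The job is handed in at about 29 s: three black blanks lie flat side by side in the red tray, the fourth black and all three brights lie flat on the cork pad, and the final pictures show the tin, block, gauge and oil bottle where they were.

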